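# Free a seized piston from a model engine

### The arm

A 7-joint arm with a two-finger parallel gripper is mounted at the origin on the work surface. World frame = base frame: x ahead of the robot, y to its left, z up, the work surface at z = 0. Lengths are in m, angles in degrees, forces in N, time in s.
With the tool pointing down it reaches from about 0.4 to 0.875 m from the base axis. Payload 6.5 kg.
Tool frame: the origin (TCP) lies at the very end of the fingers, on their centre line; the grasp point (between the pads) lies 19 mm behind it; z points along the fingers, y is the line along which they close (so a half turn about z gives the same grasp; the last joint's range is limited). The gripper opens to 85 mm and grips with 20 to 120 N. Pads are 22 mm wide; open, the fingers measure 114 mm over their backs; the gripper's body (76 mm by 85 mm) begins 54 mm behind the grasp point. The pads swing forward as they close: fully open they stand 13 mm farther back than shut.
Start: joints at [66.738, 30.733, -0.252, 88.115, 0.149, 61.152, -4.079], TCP at [0.217, -0.613, 0.231] pointing down, gripper open.
Joint ranges: [-154.64, 154.64], [-21.42, 123.67], [-72.66, 72.17], [13.99, 137.28], [-74.86, 254.86], [10.95, 109.41], [-158.01, 158.01]. Speed limits (degrees/s): [136.94, 136.94, 180, 180, 180, 180, 180].

### API

Orientations are given as a 3x3 rotation matrix whose columns are the frame's x, y, z axes.
In Python, from plant import arm, kin, eyes, sign_off, look_for gives the robot as it stands. The module is installed in compiled form; this text tells all that it offers. Calls block until the motion is done:
- arm.move_pose(position, orientation): joint-space move of the TCP to a pose.
- arm.movel(position, rotation=None, feed=0.15, threshold=None): straight line of the TCP; rotation=None keeps the orientation; feed is the mean speed in m/s. With threshold (N) it stops when the force on the tool has changed by that much, and returns True; else False.
- arm.move_j(angles): joint-space move.
- arm.set_gripper(opening, force=None): finger opening in m; force is the grip in N (None keeps the last); returns when the fingers have stopped.
- arm.hold(seconds).
- kin.solve_ik(position, orientation): joint angles nearest the present ones, or None.
- eyes.snapshot(name): name is "scene" or "top"; returns (picture, depth): 480x640x3 uint8, blue, green, red; 480x640 float32, m along the optical axis (not along the pixel's ray), 0 where there is no reading.
- eyes.camera_params(name): a dict with "fov_y" (degrees; the focal length in pixels is half the picture's height over the tangent of half this angle, whatever the lens; pixels are square), "cx", "cy" (the principal point, pixels), "R" (3x3) and "t" (3): a world point X has camera coordinates R X + t. Camera axes: x right, y down, z forward; pixel columns grow to the right and rows downward; lengths in m; the calibration is good to about 2 mm. A picture is of the moment at which its call begins. camera_params takes no time and is no camera call.
A pose or a line that the arm cannot do raises arm.MotionError and nothing moves.
- sign_off(): hands the job in; it is judged then, once.
Trained networks look in the newest picture that a camera, given by its name, has taken for a name from the list of things; names that differ only in an ending like _2 or _b are one class to them, and where a whole thing is asked for, a point or a joint stands for the part that bears it (a point fixed in the world has none). Each returns a list of dicts, best first, with "p" (0 to 1); they miss things now and then, are a little off and sometimes report something else, mostly with a low value. They report only what shows in the picture. A call takes as long as a camera call. They do not tell look-alikes from the thing itself.
- look_for(label, camera): "extent" ([left, top, right, bottom] in pixels, round what is visible of it).
Readings, each from a call of its own:
- arm.get_t(): time.
- arm.get_joint_positions(): joint angles.
- arm.get_qd(): joint speeds.
- arm.get_joint_torque(): joint torques, N m.
- arm.get_ee_pos(): TCP position.
- arm.get_eef_rot(): TCP orientation.
- arm.get_contact_force(): force on the tool from outside, world axes, zero at the start.
- arm.get_moment(): the same for the moment, N m.
- arm.get_finger_gap(): finger opening in m.
- arm.get_grip_force(): force on a finger pad.
Only numpy, scipy, OpenCV 4.12 (cv2) and the standard library are available. Lean on these libraries where they do the work, as an engineer would, in place of code of your own. Each camera call takes 0.05 s, during which the arm holds its last target. There are 200 camera calls.

### The job

The brass piston has seized in its cylinder of the model engine. Take the wooden-handled drift from the tool block and, through the plug hole of that cylinder, push the piston steadily right out at the bottom so that it drops into the catch tray; leave the black piston in the other cylinder where it is and do not disturb the other things on the bench. Then stand the drift back upright in its own hole in the tool block, fully down.

Things in the scene. Friction and masses are not known exactly. Their poses are not given: they have to be found in the camera images.
- drift: Push-out drift (hand tool), 128 mm long, 0.12 kg, round. Origin at the centre of the tip, z from the tip up to the handle. Steel rod 8 mm in diameter, z 0 to 60 mm; brass collar 32 mm in diameter, 60 to 68 mm; pale wooden handle 24 mm in diameter, 68 to 128 mm. Starts upright in the tool block, hanging by its collar on the block's top face.
- tool_block: Fixed wooden tool block 70 x 140 x 70 mm (x, y, z), origin at the centre of its underside, z up. Two holes in its top, 14 mm in diameter, 65 mm deep: the drift's hole at y = -33 mm, and one at y = +35 mm that holds a short red-handled file (its top 108 mm above the bench).
- tool_block_hole0 (a point): Centre of the mouth of the drift's own hole, on the block's top face, 70 mm above the bench. With the drift fully down, its tip is 60 mm below this point, 10 mm above the bench.
- stand: Fixed engine stand: dark steel catch tray with cork floor, outside x -55 to +110 mm, y -68 to +68 mm, walls 5 mm thick and 28 mm high, floor 5 mm; two blue cheeks at y = +-64 mm, 94 mm high, carry the engine. Origin on the bench under the engine; x points away from the robot at yaw 0, z up.
- block: Fixed twin-cylinder block, 46 x 118 x 46 mm, origin midway between the bores, 90 mm over the stand's origin. Its z axis runs up along the bores and leans 0.45 rad (26 deg) from vertical, to the stand's -x. In its frame: 29 mm bores at y = +-32 mm, open at the bottom (z -20 mm); head plate z 18 to 26 mm, brass nuts to 30 mm; 14 mm square ports in the +x wall show the pistons.
- plug_hole_left (a point): Centre of the mouth of the plug hole over the bore at block y = +32 mm, on the head plate's outer face (block z = 26 mm). Hole 12 mm in diameter, 8 mm long, along the block's z axis, then the bore.
- plug_hole_right (a point): Centre of the mouth of the plug hole over the bore at block y = -32 mm, on the head plate's outer face (block z = 26 mm). Hole 12 mm in diameter, 8 mm long, along the block's z axis, then the bore.
- brass_piston: The seized piston, brass, 28 mm in diameter, 30 mm long, 0.07 kg; origin at the centre of its lower end, z along its axis. Starts in either bore, upper end 10 mm below the plug hole's mouth. A steady push of 8 to 20 N along the bore slides it down; friction holds it for some 30 mm, then it drops into the tray. The rod 45 mm into the plug hole clears it.
- dark_piston: The black piston of the other cylinder, same size and origin, which must stay there (its origin at block z = -14 mm).
- file: Bystander: short file with a red handle 16 mm in diameter, upright in the tool block's other hole.
- torch: Bystander: black pocket gas torch, 34 mm in diameter, 115 mm high, standing.
- tweezers: Bystander: steel tweezers lying flat, 125 mm long, 4 mm high.
- clamp: Bystander: blue spring clamp lying flat, 75 mm long, 13 mm high.
- paint_jar: Bystander: glass paint jar with a red lid, 34 mm in diameter, 45 mm high.
- polish_box: Bystander: yellow and blue box, 55 x 100 x 28 mm.
- work_puck: Bystander: black rubber work puck, 90 mm in diameter, 50 mm high.
- screwdriver: Bystander: orange-handled screwdriver lying on the bench.
Mind the look-alikes: they are no part of the job. What is meant by the drift is not purple, and is the smaller of those in its own colour.

How it is judged (in metres and radians):
On the way, in this order (a step that is already met when the one before it is completed fails the run):
1. the drift is lifted out of the tool block and its rod is put into a plug hole, the piston still in (((x of plug_hole_left in the frame of drift between -0.007 and 0.007 m and y of plug_hole_left in the frame of drift between -0.007 and 0.007 m and z of plug_hole_left in the frame of drift between 0.004 and 0.064 m) or (x of plug_hole_right in the frame of drift between -0.007 and 0.007 m and y of plug_hole_right in the frame of drift between -0.007 and 0.007 m and z of plug_hole_right in the frame of drift between 0.004 and 0.064 m)) and z of brass_piston in the frame of block above -0.024 m), for 0.05 s.
2. the brass piston has left its cylinder at the bottom, with the drift's rod in a plug hole (((x of plug_hole_left in the frame of drift between -0.007 and 0.007 m and y of plug_hole_left in the frame of drift between -0.007 and 0.007 m and z of plug_hole_left in the frame of drift between 0.02 and 0.064 m) or (x of plug_hole_right in the frame of drift between -0.007 and 0.007 m and y of plug_hole_right in the frame of drift between -0.007 and 0.007 m and z of plug_hole_right in the frame of drift between 0.02 and 0.064 m)) and z of brass_piston in the frame of block below -0.05 m), for 0.02 s.
At the end, for the whole second after the job is handed in: The drift stands released in its own hole, upright within 0.12 rad, within 8 mm of the axis, tip 4 to 16 mm above the bench; the brass piston rests in the catch tray, its origin under 40 mm above the bench; the black piston is within 4 mm of its place along its bore (angle between drift's own z axis and vertical below 0.12 rad and horizontal distance between drift and tool_block_hole0 below 0.008 m and height (world z) of drift between 0.004 and 0.016 m and x of brass_piston in the frame of stand between -0.055 and 0.11 m and y of brass_piston in the frame of stand between -0.068 and 0.068 m and z of brass_piston in the frame of stand below 0.04 m and linear speed of each of brass_piston, drift below 0.03 m/s and z of dark_piston in the frame of block between -0.018 and -0.01 m and contact force between drift and the fingers below 0.1 N); the robot touches nothing.
It fails at once if the black piston is moved along its bore by more than 4 mm (z of dark_piston in the frame of block above -0.01 m or z of dark_piston in the frame of block below -0.018 m).
It fails at once if one of the bystanders is moved by more than 30 mm (distance of any of file, torch, tweezers, clamp, paint_jar, polish_box, work_puck, screwdriver from where it was at the start of the episode above 0.03 m).
It fails at once if the brass piston is struck or pressed with more than 80 N (contact force between drift and brass_piston above 80 N).
It also fails if it takes over 54 s, if anything falls off the work surface, if the arm or the gripper's body presses on something with over 40 N, if the wrist force passes 120 N, or if a joint passes its speed limit or range.

## Working session

There is one attempt and no reset: what is moved stays moved. The work goes in short steps, each a Python script; the robot and the scene stay as the last script left them, time stands still between calls to the robot, and variables do not carry over. Pictures are saved under pics/ and viewed, at most 10 in all, crops included, and the job is handed in when it is done.

```bash
mkdir -p pics; cat > h.py <<'E'
import numpy as np, cv2
from plant import arm, kin, eyes, sign_off, look_for
def cam(n):
    c=eyes.camera_params(n); f=240/np.tan(np.radians(c["fov_y"])/2)
    return f,c["cx"],c["cy"],np.array(c["R"]),np.array(c["t"])
def cloud(n,d):
    f,cx,cy,R,t=cam(n); v,u=np.mgrid[0:480,0:640]
    P=np.stack([(u-cx)/f*d,(v-cy)/f*d,d],-1)
    W=(P-t)@R; W[d<=0]=np.nan; return W
def proj(n,X):
    f,cx,cy,R,t=cam(n); p=R@np.array(X)+t; return p[0]/p[2]*f+cx,p[1]/p[2]*f+cy
E
python3 - <<'E'
from h import *
for n in("scene","top"):
    p,d=eyes.snapshot(n); cv2.imwrite(f"pics/{n}.png",p); np.save(n+".npy",d); 
    f,cx,cy,R,t=cam(n);print(n,f,cx,cy,-R.T@t,eyes.camera_params(n).keys())
    for l in("drift","tool_block","stand","block","brass_piston","dark_piston","file"):
        print(l,[(np.round(r["extent"]).tolist(),round(r["p"],2)) for r in look_for(l,n)[:4]])
print(arm.get_t(),arm.get_finger_gap())
E
```

```text
scene 550.2506439126278 317.68956848511596 232.47041318361454 [ 0.9339171  -0.63611955  0.93240631] dict_keys(['fov_y', 'cx', 'cy', 'R', 't'])
drift [([234.0, 312.0, 250.0, 348.0], 0.83), ([165.0, 283.0, 191.0, 341.0], 0.59), ([211.0, 278.0, 226.0, 323.0], 0.56)]
tool_block [([220.0, 300.0, 302.0, 384.0], 0.88), ([360.0, 278.0, 381.0, 302.0], 0.66)]
stand [([347.0, 173.0, 440.0, 266.0], 0.77)]
block [([359.0, 174.0, 407.0, 218.0], 0.8)]
brass_piston [([233.0, 312.0, 251.0, 348.0], 0.64), ([374.0, 111.0, 386.0, 161.0], 0.17)]
dark_piston [([406.0, 148.0, 442.0, 182.0], 0.7)]
file [([269.0, 308.0, 280.0, 328.0], 0.76)]
top 564.8928570538723 317.6613919943281 234.9704547248966 [4.06298096e-01 1.47623894e-03 1.60961884e+00] dict_keys(['fov_y', 'cx', 'cy', 'R', 't'])
drift [([402.0, 256.0, 415.0, 268.0], 0.62), ([432.0, 265.0, 448.0, 280.0], 0.52), ([420.0, 223.0, 430.0, 232.0], 0.49)]
tool_block [([381.0, 207.0, 437.0, 248.0], 0.71), ([163.0, 256.0, 190.0, 272.0], 0.4)]
stand [([230.0, 175.0, 291.0, 242.0], 0.59)]
block [([235.0, 204.0, 283.0, 233.0], 0.61)]
brass_piston [([335.0, 258.0, 343.0, 275.0], 0.66), ([379.0, 206.0, 438.0, 245.0], 0.33)]
dark_piston [([382.0, 207.0, 441.0, 245.0], 0.47)]
file [([394.0, 218.0, 403.0, 224.0], 0.38), ([318.0, 258.0, 342.0, 301.0], 0.21)]
0.8 0.08496661476020329
```

View pics/scene.png

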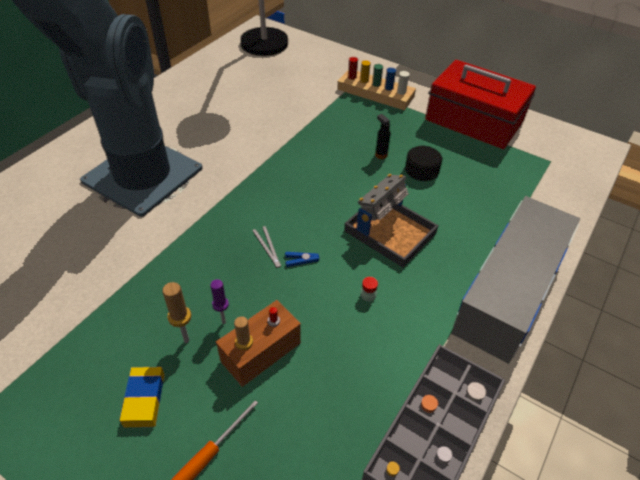

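View pics/top.png

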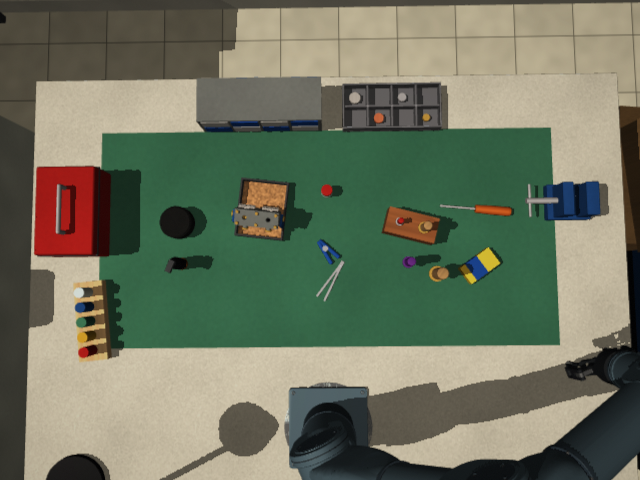

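The scene picture shows the drift at (242,332) in the tool block with the red-handled file at (272,316). The larger wooden look-alike is at (176,302) and the purple one at (219,294). The engine is at (385,210) in the scene view and (260,215) in the top view. Next I localise from depth.

```bash
python3 - <<'E'
from h import *
S=cv2.imread("pics/scene.png");T=cv2.imread("pics/top.png")
Wt=cloud("top",np.load("top.npy"));Ws=cloud("scene",np.load("scene.npy"))
a=cv2.resize(S[165:275,335:450],None,fx=5,fy=5,interpolation=cv2.INTER_CUBIC)
b=cv2.resize(T[165:250,220:300],None,fx=5,fy=5,interpolation=cv2.INTER_CUBIC)
print(a.shape,b.shape)
h=max(a.shape[0],b.shape[0]);w=a.shape[1]+b.shape[1];o=np.zeros((h,w,3),np.uint8);o[:a.shape[0],:a.shape[1]]=a;o[:b.shape[0],a.shape[1]:]=b
o=cv2.resize(o,None,fx=min(1,800/w),fy=min(1,800/w)); cv2.imwrite("pics/crop.png",o)
# tool block
for n,W,bx in(("top",Wt,(375,200,445,252)),("scene",Ws,(210,290,310,390))):
    P=W[bx[1]:bx[3],bx[0]:bx[2]].reshape(-1,3);P=P[~np.isnan(P[:,0])]
    m=(P[:,2]>.062)&(P[:,2]<.078); Q=P[m]; print(n,"block top",m.sum(),np.median(Q[:,2]),cv2.minAreaRect((Q[:,:2]*1000).astype(np.float32)))
    for lo,hi in((.1,.112),(.12,.145),(.112,.15)):
        q=P[(P[:,2]>lo)&(P[:,2]<hi)]; 
        if len(q): print(lo,len(q),q.mean(0).round(4),q.min(0).round(4),q.max(0).round(4))
# stand
for n,W,bx in(("top",Wt,(225,170,298,248)),("scene",Ws,(335,165,450,275))):
    P=W[bx[1]:bx[3],bx[0]:bx[2]].reshape(-1,3);P=P[~np.isnan(P[:,0])]
    q=P[(P[:,2]>.012)];print(n,len(q),cv2.minAreaRect((q[:,:2]*1000).astype(np.float32)),q[:,2].max())
    q=P[(P[:,2]>.085)];print(len(q),cv2.minAreaRect((q[:,:2]*1000).astype(np.float32)))
E
```

```text
(550, 575, 3) (425, 400, 3)
top block top 1150 0.07063435702493638 ((554.682373046875, -232.26156616210938), (140.62161254882812, 71.38130187988281), 75.2638931274414)
0.1 40 [ 0.558  -0.2127  0.1069] [ 0.535  -0.2637  0.101 ] [ 0.5701 -0.1912  0.1113]
0.12 69 [ 0.5454 -0.2627  0.1364] [ 0.5346 -0.2746  0.1212] [ 0.5557 -0.2508  0.1429]
0.112 75 [ 0.5455 -0.2624  0.136 ] [ 0.5346 -0.2746  0.1166] [ 0.5557 -0.2508  0.1469]
scene block top 2401 0.07076534170132973 ((519.03662109375, -224.31272888183594), (142.21730041503906, 149.64373779296875), 75.37449645996094)
0.1 165 [ 0.5291 -0.2325  0.1063] [ 0.4472 -0.2789  0.1002] [ 0.5724 -0.1937  0.112 ]
0.12 206 [ 0.5446 -0.2667  0.1342] [ 0.4525 -0.2791  0.1203] [ 0.5598 -0.226   0.1425]
0.112 276 [ 0.5365 -0.2635  0.1296] [ 0.4496 -0.2791  0.112 ] [ 0.5604 -0.2187  0.1425]
top 1585 ((604.828857421875, 195.12103271484375), (219.71986389160156, 188.66851806640625), 4.861024856567383) 0.131537289106788
1030 ((575.1448364257812, 187.68875122070312), (144.54876708984375, 68.12955474853516), 83.34000396728516)
scene 3044 ((615.8768310546875, 269.40484619140625), (325.87896728515625, 173.4261932373047), 86.45984649658203) 0.12878751526538781
1364 ((579.83544921875, 180.30323791503906), (139.13414001464844, 62.49383544921875), 83.109619140625)
```

View pics/crop.png

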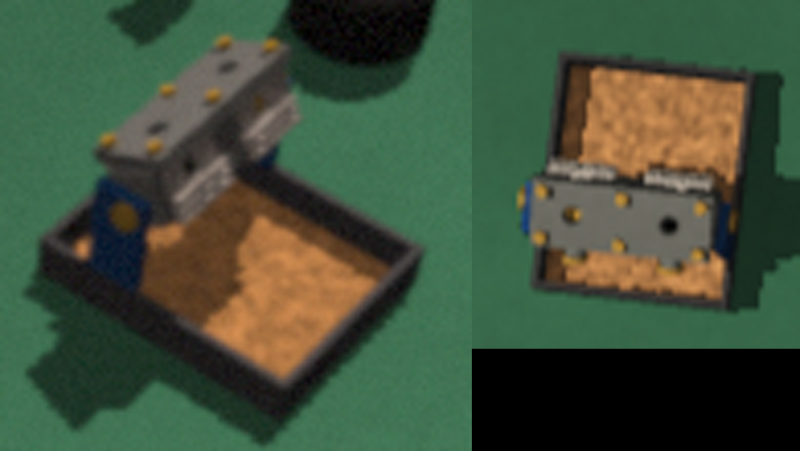

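The crop shows brass through the left plug hole in the top view and a dark piston through the right one. In the scene view the far (+y) port shows brass. The target is therefore plug_hole_left. I'll fit the engine pose next.

```bash
cat >> h.py <<'E'
A=.45
def Rz(a): return np.array([[np.cos(a),-np.sin(a),0],[np.sin(a),np.cos(a),0],[0,0,1]])
RB=np.array([[np.cos(A),0,-np.sin(A)],[0,1,0],[np.sin(A),0,np.cos(A)]]) # block z leans to -x
def b2w(p,x,y,yaw): return Rz(yaw)@(RB@np.array(p,float)+[0,0,.09])+[x,y,0]
E
python3 - <<'E'
from h import *
from scipy.optimize import least_squares as LS
obs=[("top",32,(244.1,217.4)),("top",-32,(268.0,219.9)),("scene",32,(390.6,181.3)),("scene",-32,(373.3,196.2))]
def res(q,o): return np.concatenate([np.array(proj(n,b2w([0,y/1000,.026],*q)))-p for n,y,p in o])
for k,o in(("both",obs),("top",obs[:2]),("scene",obs[2:])):
    r=LS(res,[.6,.19,-.12],args=(o,)); print(k,r.x.round(4),r.fun.round(2))
# depth plane of head plate
for n,g in(("top",(225,170,298,248)),("scene",(335,165,450,275))):
    W=cloud(n,np.load(n+".npy"));P=W[g[1]:g[3],g[0]:g[2]].reshape(-1,3);P=P[~np.isnan(P[:,0])]
    for x in [LS(res,[.6,.19,-.12],args=(obs,)).x]:
        B=(P-[x[0],x[1],0])@Rz(x[2])-[0,0,.09]; B=B@RB
        m=(abs(B[:,2]-.026)<.0035)&(abs(B[:,0])<.03)&(abs(B[:,1])<.066); Q=B[m]
        print(n,m.sum(),"z",np.median(Q[:,2]).round(4),"x",np.percentile(Q[:,0],[1,99]).round(4),"y",np.percentile(Q[:,1],[1,99]).round(4),cv2.minAreaRect((Q[:,:2]*1e3).astype(np.float32)),np.polyfit(Q[:,0],Q[:,2],1).round(3))
    t=P[(P[:,2]>.02)&(P[:,2]<.034)]; B=(t-[x[0],x[1],0])@Rz(x[2]); B=B[(B[:,0]>-.08)&(B[:,0]<.13)&(abs(B[:,1])<.1)]
    print("rim",np.percentile(B,[1,99],axis=0).round(4)[:,:2])
# reach
x=LS(res,[.6,.19,-.12],args=(obs,)).x
h=b2w([0,.032,.026],*x);bz=Rz(x[2])@RB@[0,0,1];print("hole",h,bz)
by=np.array([.255,.967,0]);by/=np.linalg.norm(by);bx=np.array([by[1],-by[0],0]);dn=np.array([0,0,-1.])
for s in(1,-1):
    y=s*bx;print("grasp",kin.solve_ik(np.array([.5459,-.2634,.096]),np.stack([np.cross(y,dn),y,dn],1)))
for a in range(0,360,30):
    y=Rz(x[2])@RB@[np.cos(np.radians(a)),np.sin(np.radians(a)),0];z=-bz
    for dd in(.15,.04):
        j=kin.solve_ik(h+bz*dd,np.stack([np.cross(y,z),y,z],1));print(a,dd,None if j is None else np.round(j,0))
E
```

```text
both [ 0.5827  0.1863 -0.1189] [-0.1  -1.09 -0.23 -1.   -0.83 -0.46 -0.72 -0.44]
top [ 0.5799  0.1859 -0.1144] [ 0.05  0.01 -0.05 -0.01]
scene [ 0.5848  0.1859 -0.1236] [-0.01  0.01  0.01 -0.01]
top 484 z 0.0265 x [-0.024   0.0232] y [-0.058   0.0586] ((-0.48868751525878906, -0.3044624328613281), (48.8730354309082, 119.83602142333984), 0.43077629804611206) [-0.002  0.026]
rim [[-0.0566 -0.0679]
 [ 0.1087  0.0686]]
scene 562 z 0.0266 x [-0.0221  0.0261] y [-0.0613  0.0563] ((0.6841392517089844, -0.6901054382324219), (122.0145034790039, 52.76889419555664), 89.62716674804688) [-0.012  0.026]
rim [[-0.0544 -0.0722]
 [ 0.1108  0.0667]]
hole [0.5752906  0.21940776 0.11341162] [-0.43189699  0.05157523  0.9004471 ]
grasp [ 33.65041822  37.3416267  -16.82170639  99.59216269  14.32974339
  45.17263938  -4.84641902]
grasp [ -17.91420394   54.73751559   62.13136781  102.7210954   -56.42588651
   60.03718872 -128.21389936]
0 0.15 [ -4.  16. -41. 118.  47.  42. -82.]
0 0.04 [   7.   35.  -54.  117.   74.   47. -101.]
30 0.15 [ 12.  22. -61. 117.  56.  49. -59.]
30 0.04 [ -2.  30. -41. 117.  68.  4
[... 273 characters left out ...]
.  22.]
150 0.15 [ 12.  22. -61. 117.  56.  49.  61.]
150 0.04 [ -2.  30. -41. 117.  68.  40.  52.]
180 0.15 [ 12.  22. -61. 117.  56.  49.  91.]
180 0.04 [ 12.  40. -62. 116.  78.  53.  78.]
210 0.15 [ 12.  22. -61. 117.  56.  49. 121.]
210 0.04 [ 12.  40. -62. 116.  78.  53. 108.]
240 0.15 [ 12.  22. -61. 117.  56.  49. 151.]
240 0.04 [ -75.   34.   52.  121.  -34.   18. -129.]
270 0.15 [ -53.   11.   15.  120.   28.   33. -157.]
270 0.04 [ -55.   26.   24.  120.   22.   18. -151.]
300 0.15 [ -49.   11.   10.  120.   30.   34. -129.]
300 0.04 [ -27.   25.  -10.  118.   53.   27. -148.]
330 0.15 [ -30.   12.  -11.  119.   36.   37. -104.]
330 0.04 [  14.   42.  -65.  116.   80.   56. -132.]
```

```bash
cat >> h.py <<'E'
ENG=[.5830,.1860,-.1190]
by=np.array([.255,.967,0]);by/=np.linalg.norm(by);bx=np.array([by[1],-by[0],0]);dn=np.array([0,0,-1.])
RG=np.stack([np.cross(bx,dn),bx,dn],1)
D0=np.array([.5459,-.2635])
def st(m=""): print(m,"t",round(arm.get_t(),2),"pos",np.round(arm.get_ee_pos(),4),"F",np.round(arm.get_contact_force(),1),"gap",round(arm.get_finger_gap(),4))
def snap(tag):
    for n in("scene","top"):
        p,d=eyes.snapshot(n); cv2.imwrite(f"pics/{n}_{tag}.png",p); np.save(f"{n}_{tag}.npy",d)
E
python3 - <<'E'
from h import *
p=arm.get_ee_pos()
arm.movel([p[0],p[1],.32],feed=.25)
arm.move_pose([*D0,.27],RG); arm.set_gripper(.06,60); st("above")
arm.movel([*D0,.095],feed=.15,threshold=8); st("down")
arm.set_gripper(0,100); st("closed"); print(arm.get_grip_force())
arm.movel([*D0,.20],feed=.12); st("up"); print(np.round(arm.get_joint_positions(),1))
snap("lift")
a=cv2.imread("pics/scene_lift.png")[200:400,120:340]; cv2.imwrite("pics/c2.png",cv2.resize(a,None,fx=2.7,fy=2.7))
E
```

```text
above t 3.44 pos [ 0.5458 -0.2638  0.27  ] F [ 0.4 -0.2  1.3] gap 0.0599
down t 4.76 pos [ 0.5466 -0.2638  0.0959] F [ 0.5 -0.6  0.2] gap 0.0599
closed t 5.19 pos [ 0.5465 -0.2638  0.0958] F [-0.3 -0.1  5.8] gap 0.0221
97.49304413795471
up t 6.22 pos [ 0.5453 -0.2633  0.1991] F [-0.3 -0.2 -1.4] gap 0.0217
[ 35.9  29.9 -19.8  95.9  11.7  56.4  -2.8]
```

View pics/c2.png

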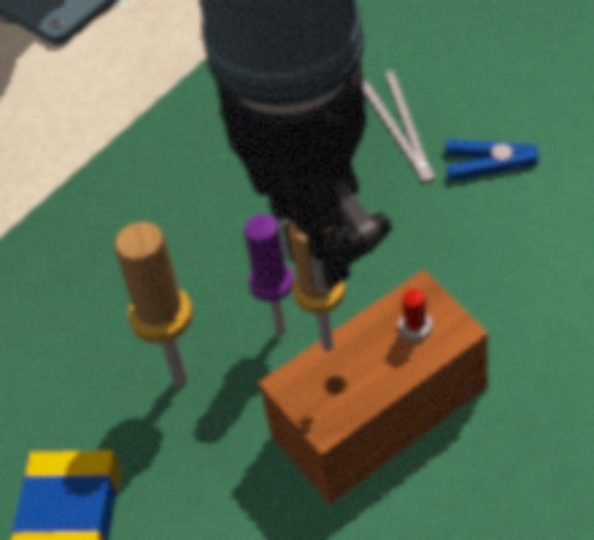

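The crop shows the drift held at (318,290) and hanging straight, with its empty hole at (335,384). Next I move it over the engine.

```bash
cat >> h.py <<'E'
L=.086
def eng(e=ENG): 
    R=Rz(e[2])@RB; y=R[:,1]; z=-R[:,2]
    return b2w([0,.032,.026],*e),R,np.stack([np.cross(y,z),y,z],1)
E
python3 - <<'E'
from h import *
h,R,RT=eng(); bz=R[:,2]
arm.movel([*D0,.29],feed=.25)
arm.move_pose(h+bz*(L+.07),RT); st("far")
arm.movel(h+bz*(L+.02),RT,feed=.12); st("near"); arm.hold(.2)
print(np.round(arm.get_joint_positions(),1))
p=arm.get_ee_pos();Q=arm.get_eef_rot();print(np.degrees(np.arccos(-Q[:,2]@bz)))
tip=p+Q[:,2]*L
snap("near")
ims=[]
for n in("scene","top"):
    u,v=proj(n,tip); uh,vh=proj(n,h); col=proj(n,tip-Q[:,2]*.06)
    print(n,"tip",np.round((u,v),1),"hole",np.round((uh,vh),1),"collar",np.round(col,1))
    x0,y0=int(u)-25,int(v)-30;print(x0,y0)
    ims.append(cv2.resize(cv2.imread(f"pics/{n}_near.png")[y0:y0+60,x0:x0+50],None,fx=8,fy=8,interpolation=cv2.INTER_CUBIC))
cv2.imwrite("pics/c3.png",np.hstack(ims))
E
```

```text
far t 8.62 pos [0.5091 0.2258 0.2538] F [ 0.5  0.4 -1.2] gap 0.022
near t 9.19 pos [0.5299 0.2246 0.2091] F [ 0.1  1.  -0.3] gap 0.0221
[  4.9  24.7 -51.8 117.4  60.4  45.   -2.1]
0.08051018564117389
scene tip [387.8 172.7] hole [389.8 181. ] collar [380.7 148.4]
362 142
top tip [242.5 218.6] hole [244.1 216.2] collar [238.2 226.5]
217 188
```

View pics/c3.png

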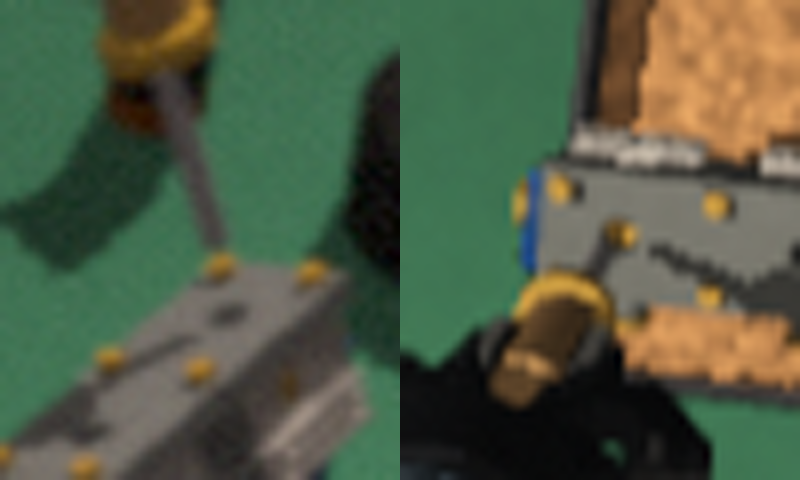

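The crop shows the rod tip at (220,248) in the scene part, with its axis heading nearly into the plug hole at (229,313). In the top part the hole is at (622,235), with the tip just short of it. I'll go closer and check again.

```bash
python3 - <<'E'
from h import *
h,R,RT=eng(); bz=R[:,2]
arm.movel(h+bz*(L+.006),RT,feed=.06,threshold=6); arm.hold(.2); st("near")
p=arm.get_ee_pos();Q=arm.get_eef_rot(); tip=p+Q[:,2]*L
snap("n2")
ims=[]
for n in("scene","top"):
    u,v=proj(n,tip); uh,vh=proj(n,h); col=proj(n,tip-Q[:,2]*.06)
    x0,y0=int(uh)-12,int(vh)-17;s=16
    print(n,[np.round((np.array(a)-[x0,y0]+.5)*s) for a in((u,v),(uh,vh),col)])
    for k,ax in(("bx",R[:,0]),("by",R[:,1])): print(k,"px per mm",np.round((np.array(proj(n,h+ax*.005))-[uh,vh])/5*s,1))
    ims.append(cv2.resize(cv2.imread(f"pics/{n}_n2.png")[y0:y0+30,x0:x0+25],None,fx=s,fy=s,interpolation=cv2.INTER_CUBIC))
cv2.imwrite("pics/c4.png",cv2.convertScaleAbs(np.hstack(ims),alpha=1.4))
E
```

```text
near t 10.07 pos [0.5358 0.224  0.1964] F [-0.2 -0.3 -2.1] gap 0.022
scene [array([203., 256.]), array([213., 295.]), array([  91., -129.])]
bx px per mm [5.7 0.6]
by px per mm [ 4.2 -3.6]
top [array([194., 295.]), array([202., 283.]), array([125., 419.])]
bx px per mm [ 0.3 -5.6]
by px per mm [-5.9 -0.6]
```

View pics/c4.png

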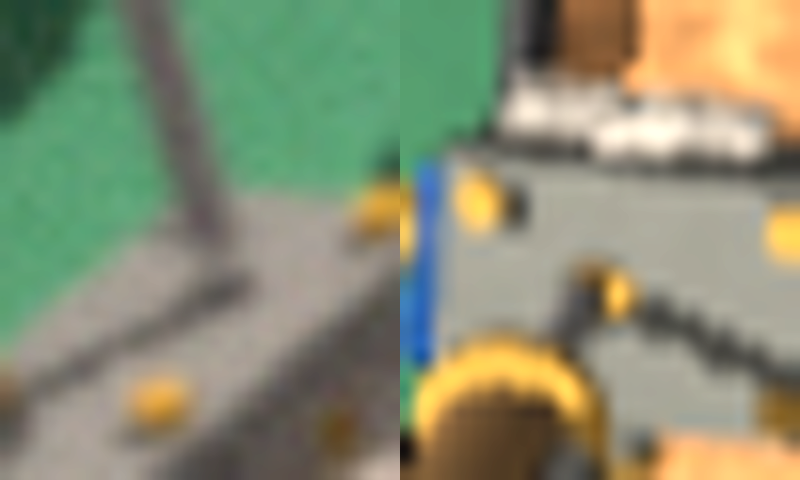

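The crop shows the rod's axis meeting the hole at about (224,282) in the scene part. In the top part the hole's visible crescent, centred near (602,297), puts the rod about 1.5 mm to +y. I'll correct for that and probe in with a force limit.

```bash
python3 - <<'E'
from h import *
h,R,RT=eng(); bz=R[:,2]
o0=np.array([.0005,-.0012])
tries=[(0,0)]+[(r*np.cos(a),r*np.sin(a)) for r in(.0015,.0028) for a in np.arange(0,6.28,np.pi/4)]
for i,(a,b) in enumerate(tries):
    o=R[:,0]*(o0[0]+a)+R[:,1]*(o0[1]+b)
    arm.movel(h+o+bz*(L+.006),RT,feed=.06)
    hit=arm.movel(h+o+bz*(L-.0075),RT,feed=.03,threshold=5)
    d=L-(arm.get_ee_pos()-h)@bz
    print(i,round(a,4),round(b,4),hit,"depth",round(d,4),np.round(R.T@arm.get_contact_force(),1),round(arm.get_t(),1))
    if d>.005 or arm.get_t()>24: np.save("off.npy",o); break
st()
E
```

```text
0 0 0 False depth 0.0077 [-0.4 -0.3 -0.8] 11.0
 t 11.03 pos [0.5419 0.2219 0.1841] F [-0.1 -0.3 -0.9] gap 0.0221
```

```bash
python3 - <<'E'
from h import *
h,R,RT=eng(); bz=R[:,2]; o=np.load("off.npy")
for dep in(.012,.018,.025,.032,.039,.046,.050):
    hit=arm.movel(h+o+bz*(L-dep),RT,feed=.02,threshold=45)
    print(dep,hit,round(L-(arm.get_ee_pos()-h)@bz,4),np.round(R.T@arm.get_contact_force(),1),round(arm.get_t(),1))
    if hit: break
arm.hold(.3);snap("push");st()
a=cv2.imread("pics/scene_push.png")[130:275,335:455];b=cv2.imread("pics/top_push.png")[165:250,220:300]
a=cv2.resize(a,None,fx=4,fy=4);b=cv2.resize(b,(320,340));o=np.zeros((580,800,3),np.uint8);o[:,:480]=a;o[:340,480:]=b;cv2.imwrite("pics/c5.png",o)
E
```

```text
0.012 False 0.0119 [-2.4  0.   3.9] 11.4
0.018 False 0.0178 [-2.3  0.8  2.7] 11.8
0.025 False 0.0248 [-2.3  0.2  6.5] 12.3
0.032 False 0.0318 [-2.4 -1.2  7.2] 12.8
0.039 False 0.0387 [-2.4  0.2  7.9] 13.3
0.046 False 0.0465 [-1.3  0.  -2.6] 13.8
0.05 False 0.0502 [-1.4  0.2 -1.9] 14.2
 t 14.6 pos [0.5602 0.2195 0.146 ] F [-1.2  0.2 -2.6] gap 0.022
```

View pics/c5.png

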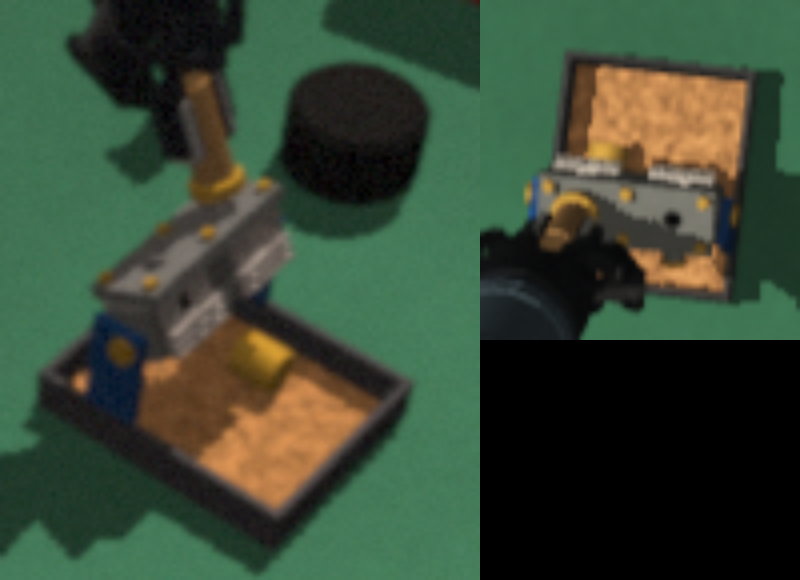

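The crop shows the brass piston lying in the tray at (262,358), with the drift through the head and its collar just above the plate. I'll withdraw and bring the drift back over its hole.

```bash
python3 - <<'E'
from h import *
h,R,RT=eng(); bz=R[:,2]; o=np.load("off.npy")
arm.movel(h+o+bz*(L+.06),RT,feed=.12)
st("out"); arm.movel(arm.get_ee_pos()+[0,0,.04],RT,feed=.2)
C=np.array([.5465,-.2638])
arm.move_pose([*C,.28],RG); arm.movel([*C,.172],RG,feed=.15); arm.hold(.2); st("hover")
p=arm.get_ee_pos();Q=arm.get_eef_rot(); tip=p+Q[:,2]*L
snap("back"); ims=[]
for n in("scene","top"):
    H=[.5463,-.2642,.07]; x0,y0=[int(a) for a in np.array(proj(n,H))-[20,25]]; s=10
    print(n,[np.round((np.array(proj(n,a))-[x0,y0]+.5)*s) for a in(tip,H,tip+[0,0,.06])])
    for ax in np.eye(3)[:2]: print(np.round((np.array(proj(n,H+ax*.005))-proj(n,H))/5*s,1))
    ims.append(cv2.resize(cv2.imread(f"pics/{n}_back.png")[y0:y0+50,x0:x0+40],None,fx=s,fy=s,interpolation=cv2.INTER_CUBIC))
cv2.imwrite("pics/c6.png",cv2.convertScaleAbs(np.hstack(ims),alpha=1.4))
E
```

```text
out t 15.67 pos [0.5129 0.225  0.2447] F [-0.4  0.8 -1.3] gap 0.0221
hover t 18.88 pos [ 0.5471 -0.264   0.173 ] F [ 0.4 -0.5 -0.9] gap 0.022
scene [array([210., 211.]), array([213., 260.]), array([182.,  21.])]
[4.4 2.7]
[ 3.5 -4. ]
top [array([216., 254.]), array([206., 264.]), array([256., 233.])]
[-0.1 -3.6]
[-3.7  0. ]
```

View pics/c6.png

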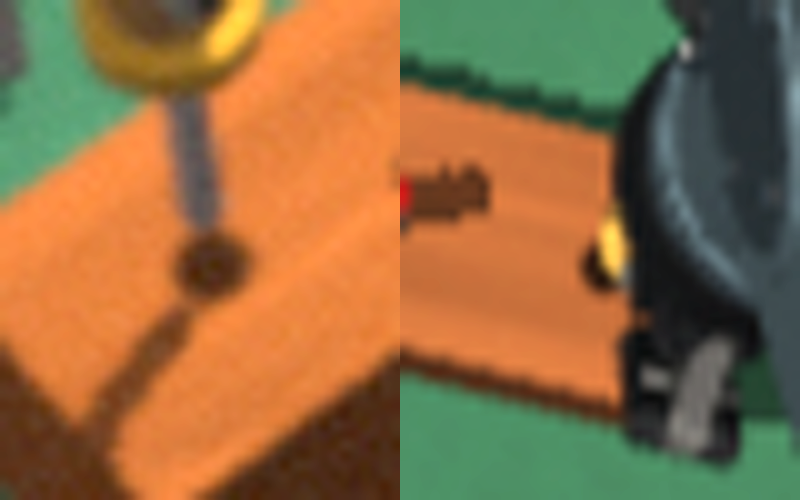

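The crop shows the rod axis running into the block hole at (212,265) in the scene part. I'll insert it.

```bash
python3 - <<'E'
from h import *
C=np.array([.5465,-.2638])
hit=arm.movel([*C,.130],RG,feed=.06,threshold=6); st(hit)
if not hit:
    hit=arm.movel([*C,.0935],RG,feed=.04,threshold=10); st(hit)
print(np.round(arm.get_moment(),2))
E
```

```text
False t 19.82 pos [ 0.5468 -0.2638  0.1303] F [ 0.6  0.6 -0.3] gap 0.0218
True t 20.62 pos [ 0.5461 -0.2637  0.0958] F [-0.3 -0.4  4.8] gap 0.0221
[0.01 0.24 0.02]
```

Contact came at z = 0.0958, the same height as at the grasp, so the collar is seated. I'll release, retreat and check.

```bash
python3 - <<'E'
from h import *
p=arm.get_ee_pos()
arm.set_gripper(.06); st("rel"); arm.movel([p[0],p[1],.28],feed=.12); arm.hold(.3)
h,_,_=eng()
q=arm.get_joint_positions(); arm.move_pose([.40,-.45,.35],RG); arm.hold(.3); st("clear")
snap("end")
W=cloud("top",np.load("top_end.npy"))[200:252,375:445].reshape(-1,3);q=W[W[:,2]>.12];print(len(q),q.mean(0).round(4),q.max(0).round(4))
a=cv2.imread("pics/scene_end.png");cv2.imwrite("pics/c7.png",a)
E
```

```text
rel t 21.07 pos [ 0.5452 -0.2636  0.0949] F [ 0.3 -0.8  0.4] gap 0.06
clear t 24.33 pos [ 0.4008 -0.4491  0.3498] F [0.1 0.2 0.1] gap 0.0597
73 [ 0.5442 -0.2624  0.136 ] [ 0.5556 -0.2522  0.1479]
```

View pics/c7.png

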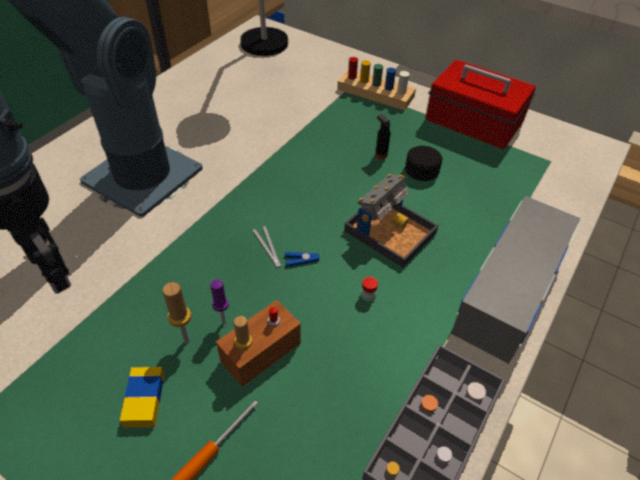

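The picture shows the drift upright in its hole at (242,332) and the brass piston in the tray at (400,220). Everything else is where it was, and the arm is clear.

```bash
python3 -c "
from plant import sign_off
print(sign_off())"
```

```text
the job is handed in; nothing more can be done
None
```

The brass piston is pushed out and lying in the catch tray, the drift is back fully down in its own hole, no bystander has visibly moved, and the job is handed in (about 24 s used, no verdict shown).

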